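Feed a specimen tray under the guard of a UV viewing cabinet with the push stick

TASK

Pick up the wooden push stick by its handle and, without the gripper or arm ever touching the tray or its fossil, use the stick to feed the small specimen tray along the bed, under the hinged guard flap and into the UV cabinet until it sits square against the end stop. Then draw the stick right back out so that the guard drops shut, and lay the stick down flat in front of the cabinet. The fossil must ride in its tray and stay lying flat.

Things in the scene. Friction and masses are not known exactly. Their poses are not given: they have to be found in the camera images.
- uv_cabinet: Grey UV viewing cabinet fixed to the table, steel feed bed in front. Origin: table top under the slot's middle; x = feed direction (inward), z up. Bed 6 mm thick, 190 mm wide before the hood, from x = -280 mm to the back. Hood over x = 0 to 185 mm, 156 mm wide, 148 mm high, closed but for the slot; amber pane in its roof shows the tray. Inside, strips 18 mm high leave a straight lane 97 mm wide
- slot (a point): Middle of the entry slot on the bed's surface (x = 0, z = 6 mm of the cabinet); axes as the cabinet's. Slot 100 mm wide, 44 mm high with the guard raised. Before it two aluminium guides, 18 mm high, flare from the lane's 97 mm at x = 0 to about 170 mm at x = -90 mm and lead the tray in
- stop (a point): middle of the rubber face of the end stop inside the cabinet, at the bed's surface: 155 mm in feed direction behind the slot; axes as the cabinet's. The stop stands 22 mm high and is rigid
- guard (a joint): angle of the orange guard flap hanging in the slot, hinged 55 mm above the table: 0 hanging shut, positive swung inward. 94 mm wide, 35 g, a free white roller along its lower edge hangs 3 mm above the bed; what is pushed in lifts it and it drops back by its weight; swings freely both ways. Its edge reaches 40 mm inside the slot when lifted over the tray and drops behind a tray that is home
- tray_mid (a point): Centre (half-way up) of the small white card specimen tray with black lining, 99 mm long (its y axis), 85 mm wide (x), 26 mm high, 0.12 to 0.18 kg with its fossil. Stands loose on the bed before the guides, its long side within about 0.25 rad of the feed direction
- jaw_mid (a point): centre of the fossil (tiny jaw in plaster, 37 x 69 x 20 mm) lying loose in the tray; z axis up; its underside lies 7 mm above the tray's underside
- stick_grip (a point): Centre of the handle of the wooden push stick, 18 mm above its underside; x axis from handle to foot, z up. Handle 105 mm long (x), 18 mm wide (y), 36 mm high; then a shaft 16 mm wide, 14 mm high runs to the foot. Centre of mass about 22 mm from here towards the foot, 0.13 kg. Lies flat on the table at the robot's right
- stick_foot (a point): middle of the rubber pushing face at the end of the stick, 190 mm along x from the handle's centre and 7 mm above the stick's underside; axes as the stick's. The foot is a cross bar 60 mm wide (along y) and 14 mm high, its underside level with the handle's
Mind the look-alikes: they are no part of the job. There is more than one size of the part that bears tray_mid; the job needs the smaller.

How it is judged:
On the way:
1. the tray is fed under the guard and up to the end stop (x of tray_mid in the frame of stop above -0.0595 m and angle between the y axis of tray_mid and the x axis of uv_cabinet, either way round below 0.12 rad), for 0.1 s.
At the end, for the whole second after the job is handed in: The tray is inside the cabinet with its leading wall within 10 mm of the end stop, square to the lane within 0.12 rad and flat, the fossil lying in it; the guard hangs shut (within 0.1 rad); the push stick lies flat and still on the bed or the table, wholly on the outer side of the slot (all of step 1 and x of tray_mid in the frame of stop below -0.04 m and y of tray_mid in the frame of stop between -0.02 and 0.02 m and angle between tray_mid's own z axis and vertical below 0.1 rad and horizontal distance between jaw_mid and tray_mid below 0.035 m and z of jaw_mid in the frame of tray_mid below 0.012 m and value of joint guard between -0.1 and 0.1 rad and x of each of stick_foot, stick_grip in the frame of slot below -0.01 m and height (world z) of stick_grip below 0.035 m and angle between stick_grip's own z axis and vertical below 0.15 rad and linear speed of each of push_stick, tray below 0.02 m/s); the robot touches nothing.
It fails at once if the gripper or arm touches the tray or the fossil (contact force between any of the fingers, the arm and tray above 0.3 N or contact force between any of the fingers, the arm and jaw above 0.3 N).
It fails at once if the fossil is tipped over or out of its tray (angle between jaw_mid's own z axis and vertical above 0.4 rad or distance between jaw_mid and tray_mid above 0.05 m).
It also fails if it takes over 54 s, if anything falls off the work surface, if the arm or the gripper's body presses on something with over 40 N, if the wrist force passes 120 N, or if a joint passes its speed limit or range.

ROBOT

A 6-joint arm with a two-finger parallel gripper is mounted at the origin on the work surface; the furniture and walls round the work are solid. World frame = base frame: x ahead of the robot, y to its left, z up, the work surface at z = 0. Lengths are in m, angles in rad, forces in N, time in s.
With the tool pointing down it reaches from about 0.25 to 0.775 m from the base axis. Payload 4 kg.
Tool frame: the origin (TCP) lies on the centre line of the jaws, within the pads' length; the fingertips stand 25 mm ahead of it and the grasp point (between the pads) lies 6 mm ahead of it; z points along the fingers, y is the line along which they close (so a half turn about z gives the same grasp; the last joint's range is limited). The gripper opens to 94 mm and grips with 3 to 60 N. Pads are 16 mm wide; open, the fingers measure 119 mm over their backs; the gripper's body (75 mm by 177 mm) begins 78 mm behind the grasp point.
Start: joints at [-1.259, 0.087, 1.371, -0, 1.684, -0.103], TCP at [0.222, -0.503, 0.231] pointing down, gripper open.
Joint ranges: [-3.1, 3.1], [-0.76, 2.03], [0.27, 2.55], [-1.08, 4.22], [0.17, 2.65], [-2.57, 2.57]. Speed limits (rad/s): [2.79, 2.79, 3.14, 3.14, 3.14, 3.14].

INTERFACE

Orientations are given as [roll, pitch, yaw] about the fixed x, y, z axes, in that order (R = Rz(yaw) Ry(pitch) Rx(roll)).
In Python, from bench import robot, imaging gives the robot as it stands. The module is installed in compiled form; this text tells all that it offers.
- The arm moves only by the tool drive_tool, never from a script. Its argument "series" is a list of rows, each a list of 3 entries, a list of its own where there are three numbers: the finger opening in m, from 0 to 0.094, then the shift along the tool's x, y, z in m, then the turn, a rotation vector about the tool's x, y, z in rad. A call has 1 to 5 rows; each row is the pose to reach, as a shift and turn from the pose commanded when the call began, along the tool's axes at that moment; what a row does not reach only later rows make up. A row lasts 1/8 s, in which the tool goes at most 62.5 mm and 10.7 degrees, less where a joint would pass 70% of its speed; a pose out of reach is approached as far as the arm can. A call with a gripper value outside its range is refused whole. The fingers move at their own pace and stop on an object; the grip force is fixed at half the most. Time passes only in rows, so rows that repeat a pose let the fingers close. It gives the time, the measured TCP pose, the force, the opening and the grip force at its end, in the units of the state.
- robot.get_obs(): the state, without advancing time (a new reading comes with each control period).
- imaging.snapshot(name): name is "scene" or "top"; returns the picture (420x560x3 uint8, red, green, blue); there is no depth.
- imaging.get_calibration(name): a dict with "intrinsics" (3x3 intrinsics, pixels), "k1" (the pictures are not rectified: a ray, as slopes to the right and down, at radius r is drawn at 1 + k1 r^2 times it, then the intrinsics apply), "position" and "rotation" of the camera in the world. Camera axes: x right, y up, looking along -z (the intrinsics and any distortion apply to the point x, -y, -z); pixel columns grow to the right and rows downward; lengths in m; the calibration is good to about 2 mm. A picture is of the moment at which its call begins. get_calibration takes no time and is no camera call.
- robot.close_job(): hands the job in; it is judged then, once.
The state is a dict: "time": time; "joint_positions": joint angles; "qvel": joint speeds; "joint_torque": joint torques, N m; "tool_pos": TCP position; "ee_rot": TCP orientation; "wrist_force": force on the tool from outside, world axes, zero at the start; "wrist_torque": the same for the moment, N m; "width": finger opening in m; "finger_force": force on a finger pad.
Only numpy, scipy, OpenCV 4.12 (cv2) and the standard library are available. Lean on these libraries where they do the work, as an engineer would, in place of code of your own. Each camera call takes 0.05 s, during which the arm holds its last target. There are 200 camera calls.

## Working session

There is one attempt and no reset: what is moved stays moved. The work goes in short steps, Python scripts to look and compute and a tool call to move; the robot and the scene stay as the last step left them, time stands still between calls to the robot, and variables do not carry over. Pictures are saved under pics/ and viewed, at most 10 in all, crops included, and the job is handed in when it is done.

Besides the shell and the picture viewer there is one more tool, called after "Request:" as name(argument=value, ...) on one line, values as JSON. drive_tool: Moves the arm, as the interface text tells. Its arguments: {"type":"object","properties":{"series":{"type":"array"}},"required":["series"]}

```bash
mkdir -p pics; cat > h.py <<'E'
import numpy as np, cv2
from bench import robot, imaging
def snap(n,f):
    im=imaging.snapshot(n); cv2.imwrite('pics/'+f,cv2.cvtColor(im,cv2.COLOR_RGB2BGR)); return im
def px2w(n,u,v,z):
    c=imaging.get_calibration(n);K=np.array(c['intrinsics'],float)
    q=cv2.undistortPoints(np.array([[[u,v]]],float),K,np.array([c['k1'],0,0,0,0],float))[0,0]
    d=np.array(c['rotation'])@np.array([q[0],-q[1],-1]);p=np.array(c['position'])
    return p+d*(z-p[2])/d[2]
def w2px(n,P):
    c=imaging.get_calibration(n);K=np.array(c['intrinsics'],float)
    q=np.array(c['rotation']).T@(np.array(P,float)-np.array(c['position']))
    s=np.array([q[0]/-q[2],-q[1]/-q[2]]);s=s*(1+c['k1']*(s@s))
    return K[:2,:2]@s+K[:2,2]
E
python3 - <<'E'
from h import *
a=snap('scene','s1.png');b=snap('top','t1.png')
for n in('scene','top'):print(imaging.get_calibration(n))
print(robot.get_obs())
E
```

```text
{'intrinsics': array([[423.39361691,   0.        , 275.7183718 ],
       [  0.        , 423.39361691, 218.26434759],
       [  0.        ,   0.        ,   1.        ]]), 'k1': 0.02854283444772593, 'position': array([1.49923832, 0.12334907, 0.62416268]), 'rotation': array([1.08567861, 0.01663061, 1.70397906])}
{'intrinsics': array([[524.74346774,   0.        , 279.2457299 ],
       [  0.        , 524.74346774, 208.66349507],
       [  0.        ,   0.        ,   1.        ]]), 'k1': -0.08018854098801116, 'position': array([-0.52135926, -0.55102327,  1.44326104]), 'rotation': array([ 0.67608318, -0.01347768, -1.03962271])}
{'time': 0.1, 'joint_positions': array([-1.25912472e+00,  8.78662193e-02,  1.37207098e+00, -8.57591694e-06,
        1.68360499e+00, -1.03090225e-01]), 'qvel': array([-0.00152069, -0.00182672, -0.00534173,  0.00230357, -0.00023572,
       -0.00043696]), 'joint_torque': array([ 1.79716681e-03, -3.41253626e+01, -3.03301549e+01,  7.19982293e-02,
        3.04431806e-02, -1.08199974e-04]), 'tool_pos': array([ 0.22149741, -0.5029476 ,  0.22944561]), 'ee_rot': array([-3.13965259e+00, -1.92144039e-04,  4.14760693e-01]), 'wrist_force': array([-0.86902898,  0.21322923, -0.4087299 ]), 'wrist_torque': array([-0.03217122,  0.03588756,  0.02641677]), 'finger_force': 0.0, 'width': 0.09388365088191304}
```

View pics/s1.png

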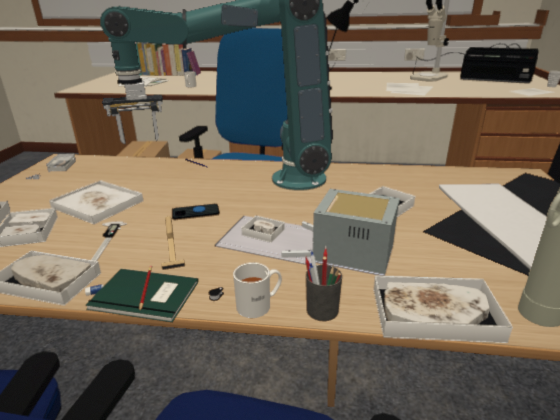

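View pics/t1.png

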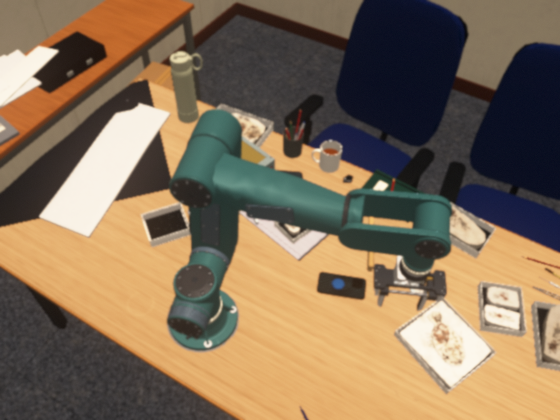

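```bash
sed -i "s/np.array(c\['rotation'\])/Rm(c['rotation'])/g" h.py; cat >> h.py <<'E'
from scipy.spatial.transform import Rotation as Ro
def Rm(r): return Ro.from_euler('xyz',r).as_matrix()
def crop(f,g,x0,x1,y0,y1,s):
    im=cv2.imread('pics/'+f)[y0:y1,x0:x1]; cv2.imwrite('pics/'+g,cv2.resize(im,None,fx=s,fy=s,interpolation=cv2.INTER_CUBIC))
E
python3 - <<'E'
from h import *
crop('s1.png','c1.png',150,410,180,280,3)
print(w2px('scene',[0,0,0]),w2px('top',[0,0,0]))
o=robot.get_obs()['tool_pos'];print(w2px('scene',o),w2px('top',o))
for uv in [(168,222),(173,265),(263,235)]: print(px2w('scene',*uv,0.01))
E
```

```text
[298.52282051 179.13375123] [203.08782719 318.67921539]
[138.94109419 134.07551572] [400.70776348 301.60915686]
[ 0.40383017 -0.36870071  0.01      ]
[ 0.62958007 -0.27157891  0.01      ]
[ 0.45243874 -0.06438025  0.01      ]
```

View pics/c1.png

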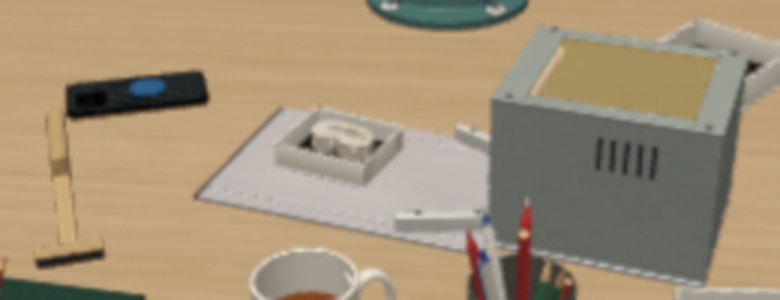

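```bash
cat >> h.py <<'E'
from scipy.optimize import least_squares
def fit(pts,x0):  # pts: (cam,u,v,lx,ly,z); local -> world x,y,yaw
    def w(p,lx,ly,z):
        c,s=np.cos(p[2]),np.sin(p[2]); return [p[0]+c*lx-s*ly,p[1]+s*lx+c*ly,z]
    f=lambda p:np.concatenate([w2px(n,w(p,lx,ly,z))-[u,v] for n,u,v,lx,ly,z in pts])
    r=least_squares(f,x0); return r.x.round(4),f(r.x).reshape(-1,2).round(1)
def C(pts,x0=150,y0=180,s=3,n='scene'): return [(n,x0+a/s,y0+b/s,lx,ly,z) for a,b,lx,ly,z in pts]
E
python3 - <<'E'
from h import *
# cabinet: x feed (+y world-ish), left = y => away from camera(-x world)
cab=C([(197,198,-.28,-.095,.006),(283,108,-.28,.095,.006),(490,100,0,-.078,.148),(545,28,0,.078,.148),(747,55,.185,.078,.148),(722,135,.185,-.078,.148)])
print(*fit(cab,[.45,.05,1.5]))
# tray in frame: local x = long axis along feed, y left
tr=C([(277,148,-.0495,-.0425,.032),(318,108,-.0495,.0425,.032),(403,140,.0495,.0425,.032),(362,172,.0495,-.0425,.032)])
print(*fit(tr,[.45,-.06,1.3]))
st=C([(48,112,-.0525,.009,.036),(64,110,-.0525,-.009,.036),(37,265,.19,-.03,0),(103,253,.19,.03,0)])
st=C([(48,112,-.0525,-.009,.036),(64,110,-.0525,.009,.036),(37,265,.19,-.03,0),(103,253,.19,.03,0)])
print(*fit(st,[.45,-.35,.3]))
E
```

```text
[0.4928 0.1045 1.3253] [[-0.6 -0.6]
 [-0.1 -0.1]
 [ 0.6 -0.2]
 [-1.  -0.4]
 [ 0.7  0.1]
 [ 0.2  0.5]]
[ 0.4445 -0.0641  1.1814] [[-1.5  0.1]
 [ 0.6  1.3]
 [ 1.1 -2. ]
 [-0.1  0.4]]
[ 0.4526 -0.3439  0.3905] [[-0.7 -2.3]
 [ 0.  -2.4]
 [-0.5  1.4]
 [ 1.1  1.8]]
```

Candidates for the tray: (263,228) is the small fossil tray on the bed. (390,200) is an empty tray, and (97,200), (45,275) and (440,305) are larger trays off the bed. The crop confirms the (263,228) tray: its fit at 99 x 85 mm is within 2 px and it stands on the bed. The stick is the wooden T at (170,222) to (173,265). Now moving above its handle.

Request:
drive_tool(series=[[0.06, [0.05, -0.01, 0.02], [0, 0, 0]], [0.06, [0.11, -0.02, 0.04], [0, 0, 0]], [0.06, [0.17, -0.03, 0.06], [0, 0, 0.01]], [0.06, [0.23, -0.042, 0.08], [0, 0, 0.02]], [0.06, [0.285, -0.052, 0.1], [0, 0, 0.025]]])

```text
time: 0.72
tool_pos: [0.4614, -0.3405, 0.1302]
ee_rot: [-3.142, 0.0, 0.39]
wrist_force: [0.9, 0.1, 0.0]
width: 0.0598
finger_force: 0.0
```

```bash
python3 - <<'E'
from h import *
snap('scene','s2.png');snap('top','t2.png')
o=robot.get_obs();print(o['time'],o['tool_pos'],o['ee_rot'])
crop('s2.png','c2.png',150,230,205,280,8)
a=cv2.imread('pics/c2.png');b=cv2.imread('pics/t2.png')
cv2.imwrite('pics/m2.png',np.hstack([cv2.resize(a,(420,394)),cv2.resize(b[150:350,190:400],(380,362))[:362]]) if 0 else a)
E
```

```text
0.825 [ 0.46249851 -0.33666747  0.12718399] [-3.13465221e+00  6.70304723e-04  3.96866938e-01]
```

View pics/c2.png

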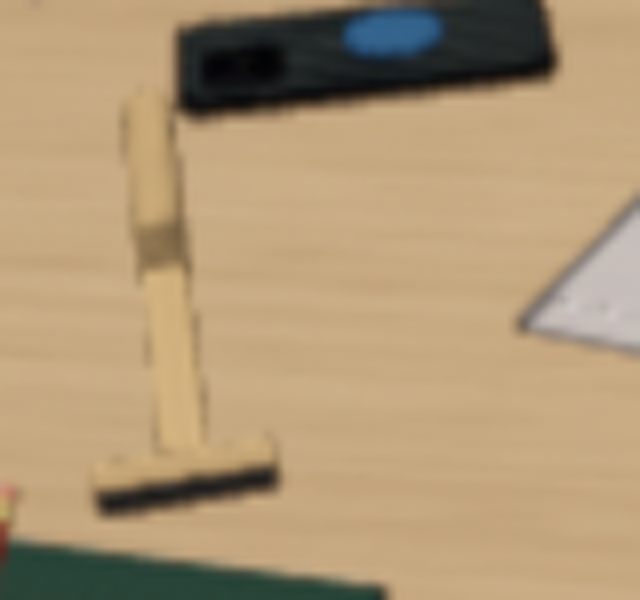

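```bash
python3 - <<'E'
from h import *
st=C([(127,92,-.0525,-.009,.036),(168,90,-.0525,.009,.036),(133,232,.0525,-.009,.036),(183,222,.0525,.009,.036),(100,515,.19,-.03,0),(278,485,.19,.03,0),(97,492,.19,-.03,.014),(275,462,.19,.03,.014)],150,205,8)
print(*fit(st,[.45,-.35,.3]))
E
```

```text
[ 0.4583 -0.342   0.3952] [[-0.7 -0.6]
 [ 0.2 -1.1]
 [-0.1 -1.7]
 [ 0.1 -1.3]
 [-0.5  1.7]
 [ 1.   1.7]
 [-0.9  0. ]
 [ 0.8  0. ]]
```

View pics/t2.png

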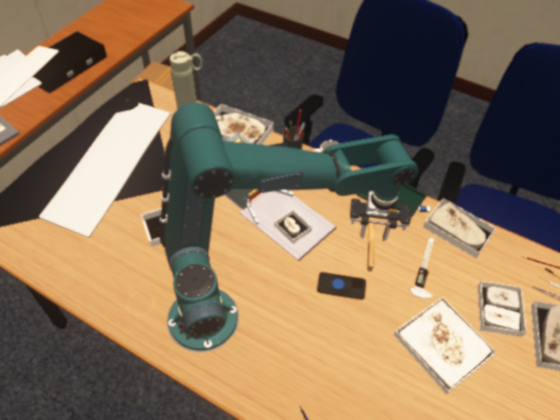

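The top view shows the gripper over the handle at (370,240), the bed and tray at (293,226), and the loupe/brush at (425,265), which is not the stick. Lowering and gripping.

Request:
drive_tool(series=[[0.06, [0.001, 0.002, 0.04], [0, 0, 0]], [0.06, [0.002, 0.003, 0.075], [0, 0, 0]], [0.06, [0.002, 0.003, 0.096], [0, 0, 0]], [0.06, [0.002, 0.003, 0.096], [0, 0, 0]]])

```text
time: 1.32
tool_pos: [0.4611, -0.3431, 0.0327]
ee_rot: [-3.137, 0.003, 0.389]
wrist_force: [-0.5, -0.3, 0.8]
width: 0.0603
finger_force: 0.0
```

Request:
drive_tool(series=[[0.0, [0, 0, 0], [0, 0, 0]], [0.0, [0, 0, 0], [0, 0, 0]], [0.0, [0, 0, 0], [0, 0, 0]], [0.0, [0, 0, 0], [0, 0, 0]], [0.0, [0, 0, 0], [0, 0, 0]]])

```text
time: 1.95
tool_pos: [0.4631, -0.3436, 0.0355]
ee_rot: [-3.141, -0.0, 0.39]
wrist_force: [-1.0, 0.7, 2.5]
width: 0.0175
finger_force: 30.0
```

Request:
drive_tool(series=[[0.0, [0, 0, -0.03], [0, 0, 0]], [0.0, [-0.005, -0.005, -0.07], [0, 0, -0.12]], [0.0, [-0.02, -0.018, -0.085], [0, 0, -0.3]], [0.0, [-0.045, -0.039, -0.085], [0, 0, -0.48]], [0.0, [-0.068, -0.059, -0.085], [0, 0, -0.66]]])

```text
time: 2.58
tool_pos: [0.3769, -0.3149, 0.12]
ee_rot: [3.142, 0.0, 1.056]
wrist_force: [-0.3, -0.5, -0.6]
width: 0.0176
finger_force: 30.0
```

Request:
drive_tool(series=[[0.0, [0, 0, 0], [0, 0, -0.15]], [0.0, [0, 0, 0], [0, 0, -0.275]], [0.0, [0, 0, 0], [0, 0, -0.275]], [0.0, [0, 0, 0], [0, 0, -0.275]]])

```text
time: 3.08
tool_pos: [0.3778, -0.3151, 0.1199]
ee_rot: [-3.141, 0.0, 1.323]
wrist_force: [-0.4, 0.1, -0.9]
width: 0.0179
finger_force: 30.0
```

```bash
python3 - <<'E'
from h import *
snap('scene','s3.png');snap('top','t3.png')
for i in range(2):
  o=robot.get_obs();print(o['time'],o['tool_pos'],o['ee_rot'])
  imaging.snapshot('top')
a=cv2.imread('pics/s3.png')[130:280,150:350];b=cv2.imread('pics/t3.png')[170:320,230:430]
cv2.imwrite('pics/m3.png',np.vstack([cv2.resize(x,None,fx=4,fy=4,interpolation=cv2.INTER_CUBIC)[:600] for x in (a,)]))
cv2.imwrite('pics/m3t.png',cv2.resize(b,None,fx=4,fy=4,interpolation=cv2.INTER_CUBIC))
E
```

```text
3.175 [ 0.37781906 -0.31516349  0.11994429] [-3.14138489e+00  2.03591150e-06  1.32382731e+00]
3.225 [ 0.37783277 -0.31518807  0.11996698] [-3.14147142e+00  2.04836519e-05  1.32403581e+00]
```

View pics/m3.png

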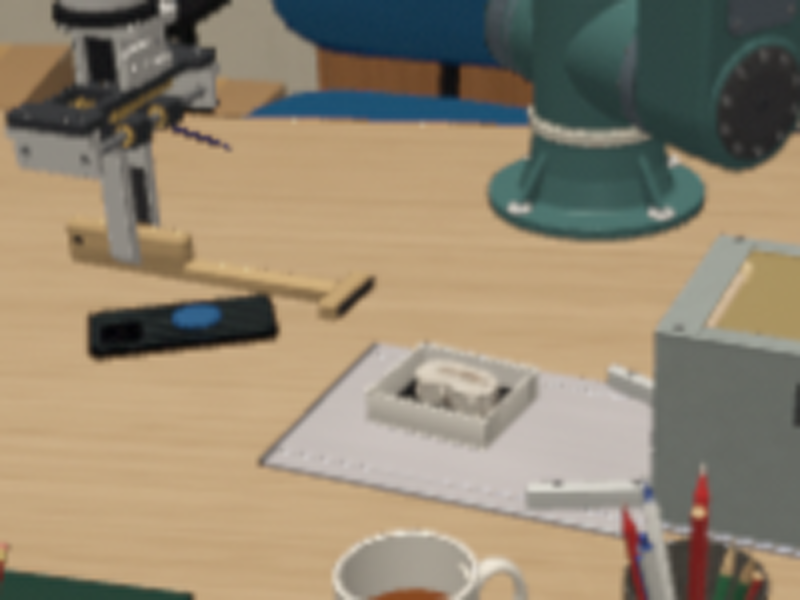

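View pics/m3t.png

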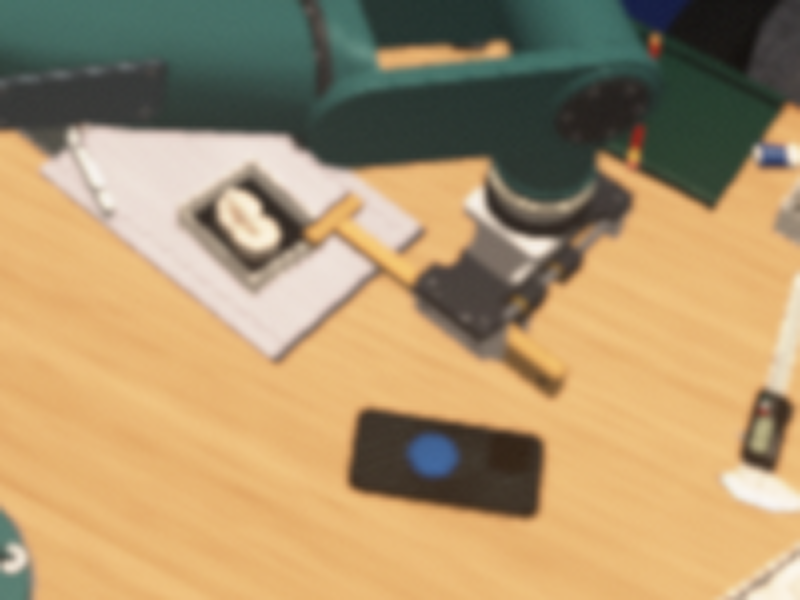

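```bash
python3 - <<'E'
from h import *
S=lambda p:C(p,150,130,4); T=lambda p:C(p,230,170,4,'top')
cab=S([(262,463,-.28,-.095,.006),(378,345,-.28,.095,.006),(655,330,0,-.078,.148),(735,238,0,.078,.148)])+T([(277,358,-.28,.095,.006),(422,230,-.28,-.095,.006)])
cab+=C([(747,55,.185,.078,.148),(722,135,.185,-.078,.148)])
c,r=fit(cab,[.45,.05,1.5]);print(c,r.tolist())
tr=S([(367,393,-.0495,-.0425,.032),(425,343,-.0495,.0425,.032),(537,375,.0495,.0425,.032),(487,417,.0495,-.0425,.032)])+T([(255,280,-.0495,.0425,.032),(180,213,.0495,.0425,.032),(250,163,.0495,-.0425,.032),(328,222,-.0495,-.0425,.032)])
t,r=fit(tr,[.45,-.06,1.3]);print(t,r.tolist())
z=.085
st=T([(306,234,.19,.03,z+.014),(350,196,.19,-.03,z+.014)])+S([(68,226,-.0525,-.009,z+.036),(190,237,.0525,-.009,z+.036)])
s,r=fit(st,[.38,-.31,1.3]);print(s,r.tolist())
u=np.array([np.cos(c[2]),np.sin(c[2])]);n=np.array([-u[1],u[0]])
f=s[:2]+.19*np.array([np.cos(s[2]),np.sin(s[2])])
for nm,p in(('tray',t[:2]),('foot',f),('grip',s[:2]),('tcp',[.3778,-.3152])): print(nm,(p-c[:2])@u,(p-c[:2])@n)
for p in([.19,.03],[.19,-.03]):
  a=s[2];q=[s[0]+np.cos(a)*p[0]-np.sin(a)*p[1],s[1]+np.sin(a)*p[0]+np.cos(a)*p[1],z+.014]
  print('scene foot edge',(w2px('scene',q)-[150,130])*4)
E
```

```text
[0.4917 0.1051 1.3241] [[-0.1, -0.6], [0.1, -0.5], [0.4, 0.4], [-2.8, -0.8], [-1.3, -0.1], [0.4, -1.0], [0.9, -0.0], [0.3, 0.3]]
[ 0.4307 -0.0672  1.2543] [[-0.8, -0.4], [-1.3, -0.3], [0.2, -2.1], [0.0, 0.6], [-0.2, -0.1], [-1.2, -1.4], [-0.1, -1.7], [0.2, 0.9]]
[ 0.3716 -0.3202  1.3116] [[-2.2, -0.6], [-0.4, -1.5], [-1.1, -2.5], [-1.8, -0.4]]
tray -0.18197982731259602 0.01707724952320296
foot -0.25176728015512434 0.010230011645100382
grip -0.44175243659840135 0.01260494979662523
tcp -0.4353897640267628 0.007813666279015438
scene foot edge [375.01024516 269.26421978]
scene foot edge [337.34176292 302.88009083]
```

The pictures show the stick level with its foot at (237,205) in the scene, about 2 cm behind the tray's rear wall and lined up with it. Backing off 1 cm and lowering to just above the bed.

Request:
drive_tool(series=[[0.0, [-0.01, 0, 0.02], [0, 0, 0]], [0.0, [-0.01, 0, 0.045], [0, 0, 0]], [0.0, [-0.01, 0, 0.065], [0, 0, 0]], [0.0, [-0.01, 0, 0.073], [0, 0, 0]], [0.0, [-0.01, 0, 0.073], [0, 0, 0]]])

```text
time: 3.9
tool_pos: [0.3755, -0.325, 0.0473]
ee_rot: [3.141, 0.0, 1.325]
wrist_force: [0.2, -0.3, -0.7]
width: 0.0176
finger_force: 30.0
```

```bash
python3 - <<'E'
from h import *
snap('scene','s4.png')
o=robot.get_obs();print(o['time'],o['tool_pos'],o['ee_rot'],o['wrist_force'],o['wrist_torque'])
a=cv2.imread('pics/s4.png')[160:280,150:310]
cv2.imwrite('pics/m4.png',cv2.resize(a,None,fx=5,fy=5,interpolation=cv2.INTER_CUBIC))
E
```

```text
3.95 [ 0.37575643 -0.32529226  0.04772735] [3.1405520e+00 8.3695040e-04 1.3247399e+00] [ 0.65795437  0.30753599 -1.19595228] [-0.01992491 -0.04410893 -0.06844661]
```

View pics/m4.png

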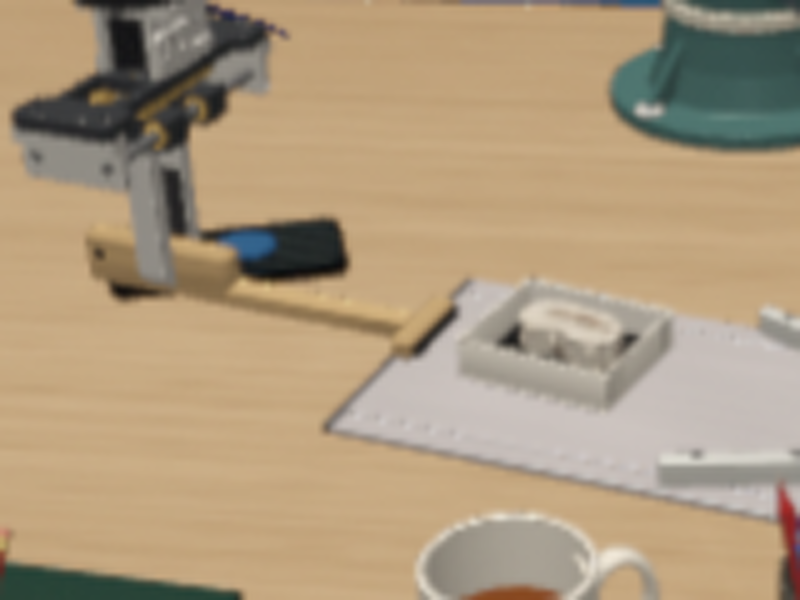

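The foot sits about 3 cm behind the tray (rubber at (430,330) and tray rear at (495,320) in the crop), square to it and clear of the bed. Starting to push.

Request:
drive_tool(series=[[0.0, [0.006, 0, 0.002], [0, 0, 0]], [0.0, [0.012, 0, 0.003], [0, 0, 0]], [0.0, [0.018, 0, 0.003], [0, 0, 0]], [0.0, [0.024, 0, 0.003], [0, 0, 0]], [0.0, [0.03, 0, 0.003], [0, 0, 0]]])

```text
time: 4.58
tool_pos: [0.3833, -0.2967, 0.0452]
ee_rot: [3.139, 0.003, 1.325]
wrist_force: [-0.4, -4.4, 5.2]
width: 0.0179
finger_force: 30.0
```

Request:
drive_tool(series=[[0.0, [0.006, 0.0, 0], [0, 0, 0]], [0.0, [0.012, 0.0, 0], [0, 0, 0]], [0.0, [0.018, 0.001, 0], [0, 0, 0]], [0.0, [0.024, 0.001, 0], [0, 0, 0]], [0.0, [0.03, 0.002, 0], [0, 0, 0]]])

```text
time: 5.2
tool_pos: [0.3912, -0.2656, 0.0429]
ee_rot: [-3.139, -0.002, 1.325]
wrist_force: [-1.5, -1.9, -0.2]
width: 0.0177
finger_force: 30.0
```

Request:
drive_tool(series=[[0.0, [0.006, 0.0, 0], [0, 0, 0]], [0.0, [0.012, 0.001, 0], [0, 0, 0]], [0.0, [0.018, 0.001, 0], [0, 0, 0]], [0.0, [0.024, 0.002, 0], [0, 0, 0]], [0.0, [0.03, 0.002, 0], [0, 0, 0]]])

```text
time: 5.82
tool_pos: [0.4013, -0.2381, 0.044]
ee_rot: [-3.142, -0.0, 1.325]
wrist_force: [-0.4, -0.3, -1.2]
width: 0.0178
finger_force: 30.0
```

```bash
python3 - <<'E'
from h import *
snap('scene','s5.png');snap('top','t5.png')
o=robot.get_obs();print(o['time'],o['tool_pos'],o['ee_rot'],o['wrist_force'],o['wrist_torque'])
p=o['tool_pos'][:2]-[.4917,.1051];u=np.array([.2442,.9697]);print(p@u,p@[-u[1],u[0]])
a=cv2.imread('pics/s5.png')[170:280,200:360];b=cv2.imread('pics/t5.png')[170:280,230:390]
cv2.imwrite('pics/m5.png',np.hstack([cv2.resize(x,None,fx=2.5,fy=2.5,interpolation=cv2.INTER_CUBIC) for x in (a,b)]))
E
```

```text
5.925 [ 0.40131269 -0.23774993  0.04405885] [-3.14153802e+00 -7.02383673e-04  1.32536377e+00] [ 0.46501336 -0.12246398 -1.22518394] [-0.09683614 -0.01087826  0.01374265]
-0.35453415889262213 0.003924619290365854
```

View pics/m5.png

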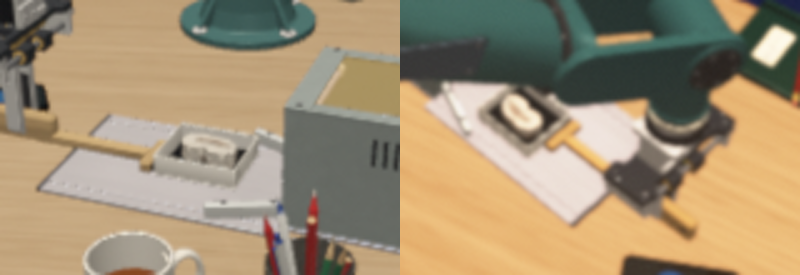

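The tray is square on the foot, with the fossil flat (tray at (208,150), foot at (150,155) in the left half). Carrying on.

Request:
drive_tool(series=[[0.0, [0.006, 0.001, 0], [0, 0, 0]], [0.0, [0.012, 0.002, 0], [0, 0, 0]], [0.0, [0.018, 0.003, 0], [0, 0, 0]], [0.0, [0.024, 0.003, 0], [0, 0, 0]], [0.0, [0.03, 0.004, 0], [0, 0, 0]]])

```text
time: 6.55
tool_pos: [0.4124, -0.21, 0.0441]
ee_rot: [-3.142, 0.0, 1.325]
wrist_force: [-1.4, -1.3, -0.2]
width: 0.0179
finger_force: 30.0
```

Request:
drive_tool(series=[[0.0, [0.006, 0.0, 0], [0, 0, 0]], [0.0, [0.012, 0.0, 0], [0, 0, 0]], [0.0, [0.018, 0.0, 0], [0, 0, 0]], [0.0, [0.024, 0.0, 0], [0, 0, 0]], [0.0, [0.03, 0.0, 0], [0, 0, 0]]])

```text
time: 7.18
tool_pos: [0.4198, -0.1813, 0.0442]
ee_rot: [3.141, 0.001, 1.325]
wrist_force: [-0.4, -2.3, -1.2]
width: 0.0177
finger_force: 30.0
```

Request:
drive_tool(series=[[0.0, [0.006, 0.0, 0], [0, 0, 0]], [0.0, [0.012, 0.0, 0], [0, 0, 0]], [0.0, [0.018, 0.0, 0], [0, 0, 0]], [0.0, [0.024, 0.0, 0], [0, 0, 0]], [0.0, [0.03, 0.0, 0], [0, 0, 0]]])

```text
time: 7.8
tool_pos: [0.4275, -0.1521, 0.0443]
ee_rot: [3.14, 0.0, 1.324]
wrist_force: [0.9, -3.4, -0.8]
width: 0.018
finger_force: 30.2
```

```bash
python3 - <<'E'
from h import *
snap('scene','s6.png');snap('top','t6.png')
o=robot.get_obs();print(o['time'],o['tool_pos'],o['ee_rot'],o['wrist_force'],o['wrist_torque'])
p=o['tool_pos'][:2]-[.4917,.1051];u=np.array([.2442,.9697]);print(p@u,p@[-u[1],u[0]])
a=cv2.imread('pics/s6.png')[170:280,240:400];b=cv2.imread('pics/t6.png')[140:250,210:370]
cv2.imwrite('pics/m6.png',np.hstack([cv2.resize(x,None,fx=2.5,fy=2.5,interpolation=cv2.INTER_CUBIC) for x in (a,b)]))
E
```

```text
7.9 [ 0.42679161 -0.15115513  0.04392879] [-3.14057123e+00 -1.08359549e-03  1.32598723e+00] [-0.11207381 -1.24681301 -0.72152725] [-0.24653215 -0.13797414 -0.1074558 ]
-0.2643412272857049 0.00036416531370130897
```

View pics/m6.png

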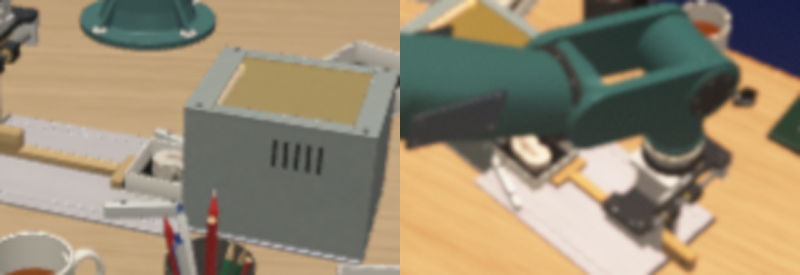

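The tray is entering the slot (left half (155,165)) squarely, with about 0.137 m left to push.

Request:
drive_tool(series=[[0.0, [0.006, 0.0, 0], [0, 0, 0]], [0.0, [0.012, 0.0, 0], [0, 0, 0]], [0.0, [0.018, 0.0, 0], [0, 0, 0]], [0.0, [0.024, 0.0, 0], [0, 0, 0]], [0.0, [0.03, 0.0, 0], [0, 0, 0]]])

```text
time: 8.52
tool_pos: [0.4343, -0.1227, 0.044]
ee_rot: [-3.141, 0.0, 1.325]
wrist_force: [0.5, -2.3, -1.9]
width: 0.0174
finger_force: 30.0
```

Request:
drive_tool(series=[[0.0, [0.006, 0.0, 0], [0, 0, 0]], [0.0, [0.012, 0.0, 0], [0, 0, 0]], [0.0, [0.018, 0.0, 0], [0, 0, 0]], [0.0, [0.024, 0.0, 0], [0, 0, 0]], [0.0, [0.03, 0.0, 0], [0, 0, 0]]])

```text
time: 9.15
tool_pos: [0.4416, -0.0937, 0.0441]
ee_rot: [3.142, 0.0, 1.325]
wrist_force: [0.9, -3.0, -1.5]
width: 0.0179
finger_force: 30.0
```

Request:
drive_tool(series=[[0.0, [0.006, 0.0, 0], [0, 0, 0]], [0.0, [0.012, 0.0, 0], [0, 0, 0]], [0.0, [0.018, 0.0, 0], [0, 0, 0]], [0.0, [0.024, 0.0, 0], [0, 0, 0]], [0.0, [0.03, 0.0, 0], [0, 0, 0]]])

```text
time: 9.78
tool_pos: [0.449, -0.0646, 0.0441]
ee_rot: [3.142, 0.0, 1.325]
wrist_force: [0.9, -2.6, -1.2]
width: 0.0176
finger_force: 30.0
```

Request:
drive_tool(series=[[0.0, [0.006, 0.0, 0], [0, 0, 0]], [0.0, [0.012, 0.0, 0], [0, 0, 0]], [0.0, [0.018, 0.0, 0], [0, 0, 0]], [0.0, [0.024, 0.0, 0], [0, 0, 0]], [0.0, [0.03, 0.0, 0], [0, 0, 0]]])

```text
time: 10.4
tool_pos: [0.4562, -0.0354, 0.044]
ee_rot: [-3.141, 0.0, 1.325]
wrist_force: [0.6, -1.2, -1.7]
width: 0.018
finger_force: 30.0
```

Request:
drive_tool(series=[[0.0, [0.003, 0.0, 0], [0, 0, 0]], [0.0, [0.006, 0.0, 0], [0, 0, 0]], [0.0, [0.009, 0.0, 0], [0, 0, 0]], [0.0, [0.012, 0.0, 0], [0, 0, 0]]])

```text
time: 10.9
tool_pos: [0.459, -0.024, 0.044]
ee_rot: [-3.141, 0.0, 1.325]
wrist_force: [0.4, -1.5, -2.3]
width: 0.0177
finger_force: 30.0
```

```bash
python3 - <<'E'
from h import *
snap('scene','s7.png');snap('top','t7.png')
o=robot.get_obs();print(o['time'],o['tool_pos'],o['ee_rot'],o['wrist_force'],o['wrist_torque'])
p=o['tool_pos'][:2]-[.4917,.1051];u=np.array([.2442,.9697]);print(p@u,p@[-u[1],u[0]])
a=cv2.imread('pics/s7.png')[170:280,240:400];b=cv2.imread('pics/t7.png')[110:220,190:350]
cv2.imwrite('pics/m7.png',np.hstack([cv2.resize(x,None,fx=2.5,fy=2.5,interpolation=cv2.INTER_CUBIC) for x in (a,b)]))
E
```

```text
11.0 [ 0.4589789  -0.02366324  0.04395483] [-3.14106397e+00 -6.20459591e-04  1.32517568e+00] [ 0.01421645  0.61060461 -0.00863836] [-0.14568273 -0.0826725  -0.03218992]
-0.1328522058648185 0.0002856669544842814
```

View pics/m7.png

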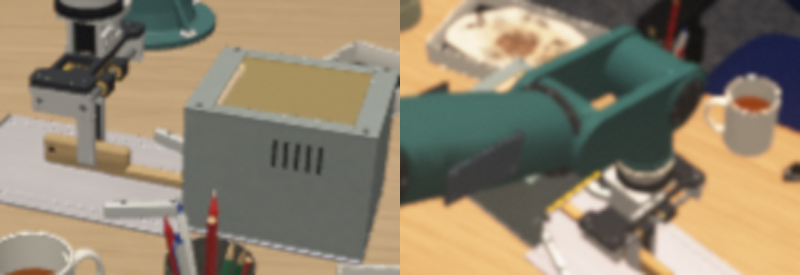

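The stick's shaft now goes into the slot and the tray is hidden. Creeping on until the force shows the stop.

Request:
drive_tool(series=[[0.0, [0.002, 0.0, 0], [0, 0, 0]], [0.0, [0.004, 0.0, 0], [0, 0, 0]], [0.0, [0.004, 0.0, 0], [0, 0, 0]]])

```text
time: 11.38
tool_pos: [0.46, -0.0202, 0.0441]
ee_rot: [-3.141, -0.0, 1.325]
wrist_force: [-0.1, -0.8, -0.7]
width: 0.0177
finger_force: 30.0
```

Request:
drive_tool(series=[[0.0, [0.002, 0.0, 0], [0, 0, 0]], [0.0, [0.003, 0.0, 0], [0, 0, 0]], [0.0, [0.003, 0.0, 0], [0, 0, 0]]])

```text
time: 11.75
tool_pos: [0.4607, -0.02, 0.0446]
ee_rot: [3.141, 0.006, 1.325]
wrist_force: [-2.2, -8.5, 1.0]
width: 0.0182
finger_force: 30.0
```

Request:
drive_tool(series=[[0.0, [0.002, 0.0, 0], [0, 0, 0]], [0.0, [0.002, 0.0, 0], [0, 0, 0]], [0.0, [0.002, 0.0, 0], [0, 0, 0]]])

```text
time: 12.12
tool_pos: [0.4611, -0.0199, 0.0448]
ee_rot: [3.14, 0.009, 1.325]
wrist_force: [-3.2, -13.8, 1.3]
width: 0.0179
finger_force: 30.0
```

The stop is reached: the force rose to about 14 N with no further travel. Drawing straight back.

Request:
drive_tool(series=[[0.0, [-0.006, 0, 0], [0, 0, 0]], [0.0, [-0.014, 0, 0], [0, 0, 0]], [0.0, [-0.024, 0, 0], [0, 0, 0]], [0.0, [-0.034, 0, 0], [0, 0, 0]], [0.0, [-0.044, 0, 0], [0, 0, 0]]])

```text
time: 12.75
tool_pos: [0.4504, -0.0588, 0.0441]
ee_rot: [-3.142, -0.0, 1.325]
wrist_force: [-0.4, -0.1, -0.6]
width: 0.0182
finger_force: 30.0
```

Request:
drive_tool(series=[[0.0, [-0.01, 0, 0], [0, 0, 0]], [0.0, [-0.02, 0, 0], [0, 0, 0]], [0.0, [-0.03, 0, 0], [0, 0, 0]], [0.0, [-0.04, 0, 0], [0, 0, 0]], [0.0, [-0.05, 0, 0], [0, 0, 0]]])

```text
time: 13.38
tool_pos: [0.4382, -0.1073, 0.0441]
ee_rot: [3.142, 0.0, 1.325]
wrist_force: [0.7, 1.0, -0.9]
width: 0.018
finger_force: 30.0
```

Request:
drive_tool(series=[[0.0, [-0.01, 0, 0], [0, 0, 0]], [0.0, [-0.02, 0, 0], [0, 0, 0]], [0.0, [-0.03, 0, 0], [0, 0, 0]], [0.0, [-0.04, 0, 0], [0, 0, 0]], [0.0, [-0.05, 0, 0], [0, 0, 0]]])

```text
time: 14.0
tool_pos: [0.426, -0.1558, 0.0441]
ee_rot: [3.142, 0.0, 1.325]
wrist_force: [1.6, -0.2, -1.6]
width: 0.0178
finger_force: 30.0
```

Request:
drive_tool(series=[[0.0, [-0.01, 0, 0], [0, 0, 0]], [0.0, [-0.02, 0, 0], [0, 0, 0]], [0.0, [-0.03, 0, 0], [0, 0, 0]], [0.0, [-0.03, 0, 0], [0, 0, 0]], [0.0, [-0.03, 0, 0], [0, 0, 0]]])

```text
time: 14.62
tool_pos: [0.4189, -0.1842, 0.044]
ee_rot: [-3.142, -0.0, 1.325]
wrist_force: [-0.8, 0.0, -1.4]
width: 0.0179
finger_force: 30.0
```

```bash
python3 - <<'E'
from h import *
snap('scene','s8.png');snap('top','t8.png')
o=robot.get_obs();print(o['time'],o['tool_pos'],o['ee_rot'],o['wrist_force'],o['wrist_torque'])
p=o['tool_pos'][:2]-[.4917,.1051];u=np.array([.2442,.9697]);print(p@u,p@[-u[1],u[0]])
a=cv2.imread('pics/s8.png')[170:280,240:400];b=cv2.imread('pics/t8.png')[130:240,190:350]
cv2.imwrite('pics/m8.png',np.hstack([cv2.resize(x,None,fx=2.5,fy=2.5,interpolation=cv2.INTER_CUBIC) for x in (a,b)]))
E
```

```text
14.725 [ 0.41894622 -0.18395998  0.04403972] [-3.14156363e+00 -1.63644703e-04  1.32513126e+00] [-0.52925811 -0.10210558 -1.34250206] [-0.06463581 -0.12123308 -0.05837918]
-0.2980679338206327 -3.910930719161688e-05
```

View pics/m8.png

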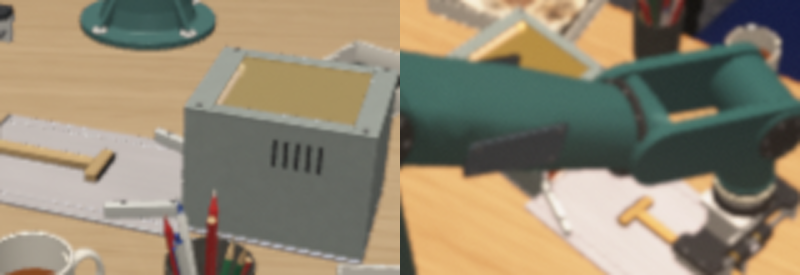

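The foot is out, at (100,165) in the left half, about 0.115 m before the slot, and the bed is empty. I'll move it forward 6 cm so the stick lies wholly on the bed, lower it, release and rise.

Request:
drive_tool(series=[[0.0, [0.015, 0, 0], [0, 0, 0]], [0.0, [0.03, 0, 0], [0, 0, 0]], [0.0, [0.045, 0, 0], [0, 0, 0]], [0.0, [0.06, 0, 0.001], [0, 0, 0]], [0.0, [0.062, 0, 0.002], [0, 0, 0]]])

```text
time: 15.35
tool_pos: [0.4342, -0.1228, 0.042]
ee_rot: [-3.142, -0.0, 1.327]
wrist_force: [-1.0, -0.3, -0.1]
width: 0.018
finger_force: 30.0
```

Request:
drive_tool(series=[[0.0, [0, 0, 0.001], [0, 0, 0]], [0.0, [0, 0, 0.001], [0, 0, 0]], [0.0, [0, 0, 0.001], [0, 0, 0]]])

```text
time: 15.72
tool_pos: [0.4343, -0.1242, 0.0413]
ee_rot: [3.141, -0.001, 1.324]
wrist_force: [-0.1, 2.0, 2.2]
width: 0.0183
finger_force: 30.0
```

Request:
drive_tool(series=[[0.05, [0, 0, 0], [0, 0, 0]], [0.05, [0, 0, 0], [0, 0, 0]], [0.05, [0, 0, 0], [0, 0, 0]], [0.05, [0, 0, 0], [0, 0, 0]], [0.05, [0, 0, 0], [0, 0, 0]]])

```text
time: 16.35
tool_pos: [0.434, -0.1242, 0.0411]
ee_rot: [3.142, 0.0, 1.325]
wrist_force: [0.2, -0.2, 0.4]
width: 0.0501
finger_force: 0.0
```

Request:
drive_tool(series=[[0.05, [0, 0, -0.015], [0, 0, 0]], [0.05, [0, 0, -0.045], [0, 0, 0]], [0.05, [0, 0, -0.09], [0, 0, 0]], [0.05, [0, 0, -0.14], [0, 0, 0]], [0.05, [0, 0, -0.19], [0, 0, 0]]])

```text
time: 16.98
tool_pos: [0.4339, -0.124, 0.2339]
ee_rot: [3.14, 0.0, 1.325]
wrist_force: [0.4, -0.4, -0.9]
width: 0.0501
finger_force: 0.0
```

```bash
python3 - <<'E'
from h import *
im=snap('scene','s9.png').astype(int)
a=cv2.cvtColor(cv2.imread('pics/s3.png'),cv2.COLOR_BGR2RGB).astype(int)
u=np.array([np.cos(1.3241),np.sin(1.3241)]);n=np.array([-u[1],u[0]])
xs=np.arange(.02,.18,.01)
print('x mm  ',(xs*1000).astype(int))
for y in np.arange(.06,-.061,-.015):
    r=[]
    for x in xs:
        q=np.array([.4917,.1051])+x*u+y*n;c,w=w2px('scene',[*q,.032]).round().astype(int);r.append((im[w,c]-a[w,c]).sum())
    print(int(y*1000),r)
o=robot.get_obs();print(o['time'],o['wrist_force'])
E
```

```text
x mm   [ 20  30  39  49  60  69  79  90  99 109 119 129 139 149 159 169]
60 [np.int64(-11), np.int64(-11), np.int64(-9), np.int64(-11), np.int64(-8), np.int64(-9), np.int64(-9), np.int64(-7), np.int64(-7), np.int64(-7), np.int64(-10), np.int64(-11), np.int64(-12), np.int64(-10), np.int64(-12), np.int64(-8)]
45 [np.int64(-9), np.int64(-9), np.int64(-8), np.int64(-9), np.int64(-10), np.int64(-9), np.int64(-12), np.int64(-5), np.int64(-9), np.int64(-7), np.int64(-10), np.int64(-9), np.int64(-10), np.int64(-12), np.int64(-9), np.int64(-8)]
30 [np.int64(-10), np.int64(-12), np.int64(-12), np.int64(-8), np.int64(-11), np.int64(-9), np.int64(-8), np.int64(-10), np.int64(-10), np.int64(-10), np.int64(-11), np.int64(-9), np.int64(-10), np.int64(-12), np.int64(-11), np.int64(-10)]
15 [np.int64(-8), np.int64(-9), np.int64(-12), np.int64(-9), np.int64(-10), np.int64(-9), np.int64(-9), np.int64(-9), np.int64(-9), np.int64(-10), np.int64(-10), np.int64(-10), np.int64(-11), np.int64(-12), np.int64(-11), np.int64(-7)]
0 [np.int64(-8), np.int64(-8), np.int64(-10), np.int64(-11), np.int64(-9), np.int6
[... 454 characters left out ...]
p.int64(-10), np.int64(-11), np.int64(-12), np.int64(-10), np.int64(-9), np.int64(-11), np.int64(-10), np.int64(-9), np.int64(-12), np.int64(-12), np.int64(-10), np.int64(-12)]
-45 [np.int64(-10), np.int64(-8), np.int64(-9), np.int64(-10), np.int64(-9), np.int64(-12), np.int64(-10), np.int64(-12), np.int64(-9), np.int64(-9), np.int64(-10), np.int64(-12), np.int64(-11), np.int64(-10), np.int64(-12), np.int64(-12)]
-60 [np.int64(-9), np.int64(-8), np.int64(-9), np.int64(-9), np.int64(-8), np.int64(-10), np.int64(-11), np.int64(-12), np.int64(-12), np.int64(-10), np.int64(-13), np.int64(-12), np.int64(-10), np.int64(-10), np.int64(-8), np.int64(-11)]
17.025 [ 2.04612617 -1.78112089  3.81188989]
```

```bash
python3 - <<'E'
from h import *
im=snap('top','t9.png')
u=np.array([np.cos(1.3241),np.sin(1.3241)]);n=np.array([-u[1],u[0]])
for nm,(x,y,z) in dict(pane0=(.02,0,.148),pane1=(.165,0,.148),rearL=(.056,.042,.032),rearR=(.056,-.042,.032),frontL=(.155,.042,.032),frontR=(.155,-.042,.032)).items():
    q=np.array([.4917,.1051])+x*u+y*n;print(nm,w2px('top',[*q,z]).round())
xs=np.arange(.02,.19,.01);print((xs*1000).round().astype(int).tolist())
for y in np.arange(.06,-.061,-.01):
    r=[]
    for x in xs:
        q=np.array([.4917,.1051])+x*u+y*n;c,w=w2px('top',[*q,.032]).round().astype(int);p=im[w,c].astype(int)
        r.append('%4d%s'%(p.sum()//3,'a' if p[0]>p[2]+15 else ('g' if p[1]>p[0]+15 else ' ')))
    print('%4d'%round(y*1000),*r)
E
```

```text
pane0 [254. 167.]
pane1 [226. 145.]
rearL [240. 190.]
rearR [257. 178.]
frontL [221. 175.]
frontR [238. 164.]
[20, 30, 40, 50, 60, 70, 80, 90, 100, 110, 120, 130, 140, 150, 160, 170, 180]
  60   97    85    86    85    83    84    83    82    83    82    82    82    67    59    60    57    57 
  50   99    87    86    84    84    84    83    84    82    81    82    79    69    58    59    58    59 
  40   93a   88    88    85    83    84    83    83    82    82    82    77    61    59    58    58    58 
  30  138a   88a   86    87    85    83    84    82    83    82    82    72    59    58    57    58    59 
  20  139a   92a   87    86    86    84    89    90    97    89    90    69    57    57    59    57    59 
  10  157a   89a   86    87    87   101   148   158   157a  169   156    77    57    58    58    59    58 
   0  140a   92a   85    86    86    94   164   179   176a  170a  145a   75    60    60    58    57    58 
 -10  158a   89a   86    86    85   104   157   182   178a  118a  105a   65    65    64    59    57    57 
 -20  139a   92a   85    84    85    88   170   184   181a  157a  110a   53    56    57    57    57    58 
 -30  157a   88a   86    85    85    91   159   183   183a  180a  103a   54    55    58    56    58    60 
 -40  141a   91a   85    84    85    88   169   183   186a  194a  112a   53    56    58    61g   60    59 
 -50  153a   87a   84    84    86    87   159   181   183a  205a   79a   53    56    58g   63g   69g   69g
 -60  137a   89a   85    84    84    97   145   182   180a  122a   67    54    57    59g   63g   68g   73g
```

The arm blocks the pane from this camera, but the force and the travel at the stop both agree with the tray being home, so I'm handing the job in.

```bash
python3 -c "
from bench import robot
print(robot.close_job())"
```

```text
the job is handed in; nothing more can be done
None
```

The job is handed in at about 17 s with no verdict returned: the tray went to the stop (14 N, no further travel), and the stick was drawn out and laid on the bed, but I couldn't see the tray, fossil or guard afterwards. I also viewed 12 pictures, over the limit of 10.

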